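# Cinnamon down the vial, pepper mill opened

### The job

I'm making up a vial of whole spices for escabeche: take the cinnamon stick out of the short amber tube and slide it all the way down into the open, empty glass vial. Then unscrew the cap of the pepper mill (black disc on top; its thread may be left- or right-handed, so try both ways to find out), lift it off, and finish while still holding the cap in the gripper, level and still, a good 6 cm above where it sat, so that I can take peppercorns from the open neck. Leave the stick standing in the vial, the salt mill shut, and everything else in the drawer where it is.

Things in the scene. Friction and masses are not known exactly. Their poses are not given: they have to be found in the camera images.
- stick_top (a point): centre of the upper end of the cinnamon stick: a straight, stiff brown rod 130 mm long, 10 mm in diameter, about 15 g. It starts standing in the short amber glass tube, leaning 20 degrees towards the robot with the tube, about 85 mm of it out of the tube
- stick_tip (a point): centre of the lower end of the cinnamon stick, 130 mm from stick_top along the stick's axis
- tube_mouth (a point): centre of the mouth of the short amber glass tube (20 mm outside, 15 mm inside, 45 mm deep) that holds the stick at the start; fixed in the insert and parallel to the other vials
- vial_mouth (a point): centre of the mouth of the open, empty clear glass vial: 20 mm outside diameter, 15 mm inside, 70 mm deep. Fixed in the black insert, it leans 20 degrees from vertical, mouth towards the robot (the insert's -x side); its axis runs from vial_floor to vial_mouth. The stick stands 60 mm out of it when fully down
- vial_floor (a point): centre of the vial's inner floor, 70 mm below vial_mouth along the vial's axis
- insert: fixed black plastic insert, 110 by 246 mm, origin at the centre of its underside on the drawer floor, its y axis along the row. Four places 56 mm apart in y hold, in any order, the open vial, the amber tube and two vials with black caps (23 mm wide, filled red and yellow); the capped tops are about 95 mm above the drawer floor
- pepper_mill: pepper mill, chrome, round (40 to 50 mm), black band, black disc on its cap; clipped fast in a black square well (70 mm), so it cannot turn or move. Origin at the centre of the well's underside on the drawer floor, z up. Neck 30 mm in diameter, its top 122 mm above the origin; the body just below the cap is 40 mm in diameter. It stands left or right of the insert
- pepper_cap: round chrome cap of the pepper mill, 48 mm in diameter, 32 mm high, about 80 g, black disc on top. Origin at the centre of its lower rim, z up; it starts with its origin 104 mm above the drawer floor, its top at 136 mm. Its thread may be right-handed (loosens anticlockwise seen from above) or left-handed: this differs from start to start and cannot be seen
- pepper_mill_neck (a point): centre of the top of the pepper mill's neck, on the mill's axis, 122 mm above the drawer floor. The cap's coarse hidden thread: turned the wrong way it meets a firm stop within 12 degrees; the right way it goes freely, comes loose 50 to 65 degrees from its start and stops at 80 to 92 degrees; turn about 70 degrees, then it lifts straight off. Before that it cannot be lifted
- salt_mill: the salt mill, same shape and size, white band and white disc on its cap; to be left alone
- salt_cap: cap of the salt mill, white disc on top, 48 mm in diameter, 32 mm high, to be left on; origin at the centre of its lower rim
- grater: stainless nutmeg grater lying along the left wall of the drawer, about 140 by 35 by 21 mm, to be left alone; origin at the centre of its underside
- lid_clamp: red silicone lid clamp lying near the drawer front, 105 by 18 by 35 mm, to be left alone; origin at the centre of its underside
- spoon: small metal spoon lying near the drawer front, 140 mm long, to be left alone
- jar: amber glass jar with a black lid, 58 mm wide, 75 mm high, towards a back corner of the drawer, to be left alone; origin at the centre of its underside
- tin: red tin with a steel lid, 68 mm wide, 34 mm high, towards a back corner of the drawer, to be left alone; origin at the centre of its underside
- stick: the cinnamon stick as a body; origin at its lower end (same point as stick_tip), z along the stick towards stick_top
There are look-alikes about, which are no part of the job. Leave any purple or red look-alike of the pepper_mill alone.

How it is judged:
By the outcome, as a careful person would: the job done as asked, in the order asked, and still so for the second after the job is handed in, while the arm keeps its last pose, push and grip.
It also fails if it takes over 67 s, if anything falls off the work surface, if the arm or the gripper's body presses on something with over 40 N, if the wrist force passes 120 N, or if a joint passes its speed limit or range.

### The arm

A 7-joint arm with a two-finger parallel gripper is mounted at the origin on the work surface. World frame = base frame: x ahead of the robot, y to its left, z up, the work surface at z = 0. Lengths are in m, angles in rad, forces in N, time in s.
With the tool pointing down it reaches from about 0.4 to 0.85 m from the base axis. Payload 6.9 kg.
Tool frame: the origin (TCP) lies on the centre line of the jaws, within the pads' length; the fingertips stand r.tips_ahead ahead of it and the grasp point (between the pads) lies 3 mm ahead of it (r.tips_ahead is the distance from the TCP to the fingertips, in m); z points along the fingers, y is the line along which they close (so a half turn about z gives the same grasp; the last joint's range is limited). The gripper opens to 85 mm and grips with 20 to 120 N. Pads are 22 mm wide; open, the fingers measure 114 mm over their backs; the gripper's body (76 mm by 85 mm) begins 54 mm behind the grasp point. The pads swing forward as they close: fully open they stand 13 mm farther back than shut.
Start: joints at [-1.083, 0.507, -0.238, 1.5, 0.126, 1.149, -0.155], TCP at [0.233, 0.58, 0.216] pointing down, gripper open.
Joint ranges: [-3.08, 3.08], [-0.24, 2.05], [-1.43, 1.35], [0, 2.5], [-1.52, 4.66], [0.17, 1.96], [-2.89, 2.89]. Speed limits (rad/s): [2.39, 2.39, 3.14, 3.14, 3.14, 3.14, 3.14].

### API

Orientations are given as a unit quaternion [w, x, y, z].
In Python, from rig import r, eyes gives the robot as it stands.
- The arm moves only by the tool carry_out, never from a script. Its argument "commands" is a list of rows, each an object with "grip": the closure, from 0 (fully open) to 1 (shut); "slide": the shift along the world's x, y, z in cm, a list of three; "roll": the turn about the world's z in rad. In form: [{"grip": grip, "slide": [dx, dy, dz], "roll": roll}, ...]. A call has exactly 10 rows; each row is the pose to reach, as a shift and turn from the pose commanded when the call began; what a row does not reach only later rows make up. A row lasts 1/8 s, in which the tool goes at most 62.5 mm and 10.7 degrees, less where a joint would pass 70% of its speed; a pose out of reach is approached as far as the arm can. A call with a gripper value outside its range is refused whole. The fingers move at their own pace and stop on an object; the grip force is fixed at half the most. Time passes only in rows, so rows that repeat a pose let the fingers close, or fill a call up. It gives the time, the measured TCP pose, the force, the opening and the grip force at its end, in the units of the state.
- r.sense(): the state, without advancing time (a new reading comes with each control period).
- eyes.read_camera(name): name is "scene" or "top" or "wrist"; returns a dict with "pixels" (420x560x3 uint8, blue, green, red), "fx", "fy", "cx", "cy" (pixels), "distortion" ([k1, k2, p1, p2, k3] as OpenCV has them; the pictures are not rectified), "rvec" (rotation vector, rad) and "tvec" (3), from world to camera coordinates, as OpenCV has them. Camera axes: x right, y down, z forward; pixel columns grow to the right and rows downward; lengths in m; the calibration is good to about 2 mm. A picture is of the moment at which its call begins. There is no depth.
- r.job_done(): hands the job in; it is judged then, once.
Trained networks look in a picture, given as the dict that the camera call returned (one of the last four; its "shot" number tells which), for a name from the list of things; names that differ only in an ending like _2 or _b are one class to them, and where a whole thing is asked for, a point or a joint stands for the part that bears it (a point fixed in the world has none). Each returns a list of dicts, best first, with "p" (0 to 1); they miss things now and then, are a little off and sometimes report something else, mostly with a low value. They report only what shows in the picture. A call takes as long as a camera call. They do not tell look-alikes from the thing itself.
- eyes.outline_of(label, picture): "mask" (420x560 bool, what is visible of it) and "at" ([column, row] in pixels, amid what is visible of it).
The state is a dict: "t": time; "qpos": joint angles; "joint_vel": joint speeds; "joint_torque": joint torques, N m; "position": TCP position; "tcp_rot": TCP orientation; "ft_force": force on the tool from outside, world axes, zero at the start; "moment": the same for the moment, N m; "finger_gap": finger opening in m; "grip_force": force on a finger pad.
Only numpy, scipy, OpenCV 4.12 (cv2) and the standard library are available. Lean on these libraries where they do the work, as an engineer would, in place of code of your own. Each camera call takes 0.05 s, during which the arm holds its last target. There are 200 camera calls.

## Working session

There is one attempt and no reset: what is moved stays moved. The work goes in short steps, Python scripts to look and compute and a tool call to move; the robot and the scene stay as the last step left them, time stands still between calls to the robot, and variables do not carry over. Pictures are saved under pics/ and viewed, at most 10 in all, crops included, and the job is handed in when it is done.

Besides the shell and the picture viewer there is one more tool, called after "Emit:" by a JSON object that holds its "method" and its "body", one argument or row to a line. carry_out: Moves the arm, as the interface text tells. Its arguments: {"type":"object","properties":{"commands":{"type":"array","items":{"type":"object","properties":{"grip":{"type":"number"},"slide":{"type":"array","items":{"type":"number"}},"roll":{"type":"number"}}}}},"required":["commands"]}

```bash
ls; mkdir -p pics
cat > h.py <<'E'
import numpy as np, cv2
from rig import r, eyes
def K(p): return np.array([[p["fx"],0,p["cx"]],[0,p["fy"],p["cy"]],[0,0,1.]]), np.array(p["distortion"],float)
def ray(p,uv):
    k,d=K(p); n=cv2.undistortPoints(np.array([[uv]],float),k,d)[0,0]
    R=cv2.Rodrigues(np.array(p["rvec"],float))[0]; t=np.array(p["tvec"],float).ravel()
    v=R.T@np.array([n[0],n[1],1]); return -R.T@t, v/np.linalg.norm(v)
def atz(p,uv,z):
    o,v=ray(p,uv); return o+v*(z-o[2])/v[2]
def tri(obs):
    A=np.zeros((3,3));b=np.zeros(3);L=[ray(p,uv) for p,uv in obs]
    for o,v in L: M=np.eye(3)-np.outer(v,v);A+=M;b+=M@o
    x=np.linalg.solve(A,b); return x,[float(np.linalg.norm((np.eye(3)-np.outer(v,v))@(x-o))) for o,v in L]
def proj(p,X):
    k,d=K(p); return cv2.projectPoints(np.array(X,float).reshape(-1,1,3),np.array(p["rvec"],float),np.array(p["tvec"],float),k,d)[0][:,0]
def find(n,p,k=3): return [(round(float(o["p"]),2),np.round(o["at"],1).tolist(),int(o["mask"].sum())) for o in eyes.outline_of(n,p)[:k]]
E
python3 - <<'E'
from h import *
print(r.sense(), r.tips_ahead)
P={n:eyes.read_camera(n) for n in("scene","top","wrist")}
for n,p in P.items():
    cv2.imwrite(f"pics/{n}0.png",p["pixels"]); print(n,ray(p,(280,210)))
    for l in["stick","stick_top","tube_mouth","vial_mouth","insert","pepper_mill","pepper_cap","salt_cap","jar","tin"]:
        try: print(n,l,find(l,p))
        except Exception as e: print(n,l,e)
a=np.hstack([P["scene"]["pixels"],P["top"]["pixels"]]); cv2.imwrite("pics/a.png",cv2.resize(a,(800,300)))
E
```

```text
pics
{'t': 0.0, 'qpos': array([-1.08352396,  0.50833643, -0.23752413,  1.50115148,  0.12573042,
        1.1489286 , -0.1548057 ]), 'joint_vel': array([ 3.36585387e-04,  2.96211956e-05,  1.95640415e-03, -1.20948012e-03,
       -9.35525684e-04, -5.20701392e-04, -1.32179236e-03]), 'joint_torque': array([-4.87381203e-05, -6.20591426e+01, -2.18640760e+00, -2.49645549e+01,
        1.27646825e-02,  1.18852733e-02, -7.13246934e-06]), 'position': array([0.23273392, 0.57946055, 0.21562414]), 'tcp_rot': array([-1.40189704e-04,  1.89716384e-01,  9.81838508e-01, -9.04451726e-04]), 'ft_force': array([0.22706417, 0.62341363, 0.04702901]), 'moment': array([-0.02724975, -0.00912629,  0.07715161]), 'grip_force': 0.0, 'finger_gap': 0.08537541308689131} 0.022
scene (array([ 1.09870677, -0.5166309 ,  0.70123797]), array([-0.65099121,  0.46329863, -0.6013026 ]))
scene stick [(0.7, [313.7, 255.5], 143)]
scene stick_top [(0.66, [314.9, 254.8], 155), (0.41, [371.6, 199.6], 639)]
scene tube_mouth [(0.63, [321.2, 277.8], 159)]
scene vial_mouth [(0.82, [355.6, 255.2], 231)]
scene insert [(0.88, [345.8, 272.4], 
[... 505 characters left out ...]
 stick []
top stick_top []
top tube_mouth []
top vial_mouth [(0.52, [242.0, 155.1], 55), (0.45, [129.9, 189.5], 361)]
top insert [(0.8, [252.6, 158.3], 2080)]
top pepper_mill [(0.87, [414.6, 231.2], 415), (0.85, [320.9, 271.8], 451), (0.83, [314.3, 212.2], 412)]
top pepper_cap [(0.7, [346.7, 175.0], 184)]
top salt_cap [(0.45, [166.6, 196.0], 191)]
top jar [(0.74, [333.1, 151.3], 277)]
top tin [(0.89, [168.1, 146.3], 341)]
wrist (array([0.17101789, 0.60511174, 0.37312042]), array([ 0.25123743, -0.10921203, -0.9617445 ]))
wrist stick []
wrist stick_top []
wrist tube_mouth []
wrist vial_mouth []
wrist insert []
wrist pepper_mill []
wrist pepper_cap []
wrist salt_cap []
wrist jar []
wrist tin []
```

Run:
```python
import cv2, numpy as np
s=cv2.imread("pics/scene0.png")[140:370,40:480]; cv2.imwrite("pics/s1.png",cv2.resize(s,(800,418),interpolation=cv2.INTER_CUBIC))
t=cv2.imread("pics/top0.png")[110:300,110:440]; cv2.imwrite("pics/t1.png",cv2.resize(t,(800,460),interpolation=cv2.INTER_CUBIC))
```

```text
(no output)
```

View pics/s1.png

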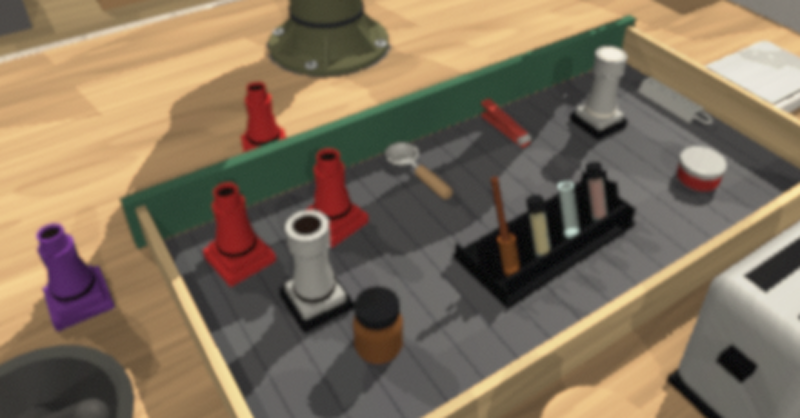

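View pics/t1.png

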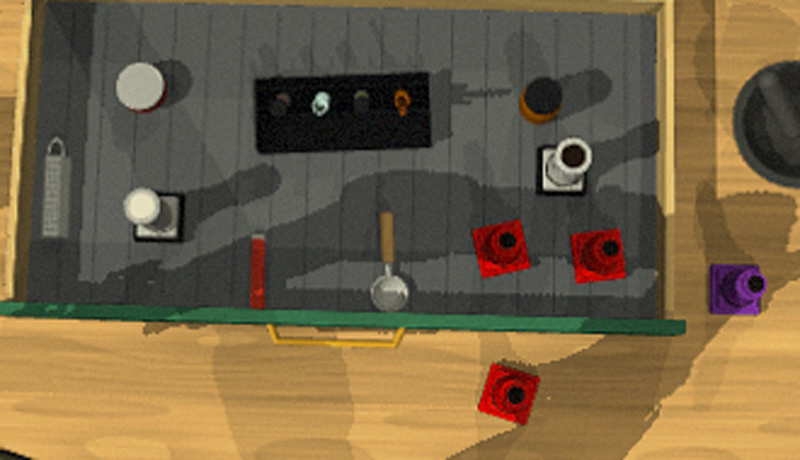

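The chrome mill with a black disc sits at scene (205,268) and top (346,175), in a black well, so it fits as the pepper mill. The red ones at scene (168,265), (222,245), (181,208) and the purple one at (79,296) are look-alikes. The white-disc mill at (372,190) is salt. In the row, from image left in the top view, are red-capped, open vial, yellow-capped and amber tube with stick.

Run:
```python
from h import *
s=eyes.read_camera("scene"); t=eyes.read_camera("top")
f=lambda p:(110+p[0]*330/800,110+p[1]*190/460)
g=lambda p:(40+p[0]*.55,140+p[1]*.55)
pr=lambda n,x:print(n,np.round(x,3))
pr("corner", [atz(t,f(p),.03) for p in[(255,80),(430,72),(258,152),(431,146)]])
pr("tube top view z.08",atz(t,f((402,95)),.08)); pr("vial",atz(t,f((320,104)),.09))
print("vial tri",tri([(s,g((566,186))),(t,f((320,104)))]))
print("tube tri",tri([(s,g((508,236))),(t,f((402,97)))]))
print("sticktop from scene z=.15", [atz(s,g((496,180)),z) for z in(.13,.15,.17)])
print("cap tri",tri([(s,g((308,223))),(t,f((574,156)))]))
pr("cap s,t z.136",[atz(s,g((308,223)),.136),atz(t,f((574,156)),.136)])
pr("salt",atz(t,f((140,208)),.136))
```

```text
corner [[ 0.673  0.126  0.03 ]
 [ 0.691 -0.12   0.03 ]
 [ 0.57   0.118  0.03 ]
 [ 0.585 -0.123  0.03 ]]
tube top view z.08 [ 0.646 -0.081  0.08 ]
vial [0.628 0.029 0.09 ]
vial tri (array([0.62968933, 0.0299573 , 0.08436687]), [0.00033002543784877233, 0.00033002543784869676])
tube tri (array([ 0.64630828, -0.08075803,  0.06694981]), [0.0007427171314238971, 0.000742717131423925])
sticktop from scene z=.15 [array([ 0.60907165, -0.07558033,  0.13      ]), array([ 0.6262146 , -0.09102225,  0.15      ]), array([ 0.64335755, -0.10646417,  0.17      ])]
cap tri (array([ 0.55852918, -0.30750646,  0.13861138]), [0.0018861299034795577, 0.0018861299034795245])
cap s,t z.136 [[ 0.557 -0.305  0.136]
 [ 0.558 -0.31   0.136]]
salt [0.474 0.258 0.136]
```

Emit:
{"method": "carry_out", "body": {
  "commands": [
    {"grip":0.4,"slide":[3.6,-6.1,3],"roll":0.05},
    {"grip":0.4,"slide":[7.2,-12.2,6.5],"roll":0.1},
    {"grip":0.4,"slide":[11,-18.3,6.5],"roll":0.15},
    {"grip":0.4,"slide":[14.5,-24.4,6.5],"roll":0.2},
    {"grip":0.4,"slide":[18.2,-30.5,6.5],"roll":0.25},
    {"grip":0.4,"slide":[22,-36.6,6.5],"roll":0.3},
    {"grip":0.4,"slide":[25.5,-42.7,6.5],"roll":0.35},
    {"grip":0.4,"slide":[29.2,-48.8,6.5],"roll":0.4},
    {"grip":0.4,"slide":[33,-55,6.5],"roll":0.45},
    {"grip":0.4,"slide":[36.5,-61,6.5],"roll":0.45}
  ]
}}

```text
t: 3.0
position: [0.5487, 0.0521, 0.2818]
tcp_rot: [0.0, -0.035, 0.999, 0.0]
ft_force: [1.3, 0.7, -1.1]
finger_gap: 0.0512
grip_force: 0.0
```

Run:
```python
from h import *
q=r.sense(); print(q["position"],q["tcp_rot"],q["finger_gap"],q["t"])
w=eyes.read_camera("wrist"); cv2.imwrite("pics/w1.png",w["pixels"]); np.save("w1.npy",{k:v for k,v in w.items()},allow_pickle=True)
for l in["stick","stick_top","tube_mouth","vial_mouth","insert","pepper_cap"]: print(l,find(l,w))
print(proj(w,[[.617,-.083,.147],[.63,.03,.084],[.646,-.081,.067]]),w["fx"])
```

```text
[0.54873883 0.05212141 0.28175376] [ 3.98081498e-04 -3.45598193e-02  9.99402548e-01  9.07572543e-05] 0.05120455825660071 3.0
stick [(0.78, [147.1, 246.9], 409)]
stick_top [(0.63, [143.6, 249.8], 403)]
tube_mouth [(0.73, [169.2, 250.6], 295), (0.31, [6.9, 155.9], 1144)]
vial_mouth [(0.69, [256.7, 249.8], 323)]
insert [(0.63, [242.9, 220.9], 14077)]
pepper_cap [(0.26, [460.4, 271.1], 2744)]
[[124.9865354  255.57684545]
 [256.38336293 250.07840954]
 [158.25232641 251.20288697]] 355.83893256059883
```

View pics/w1.png

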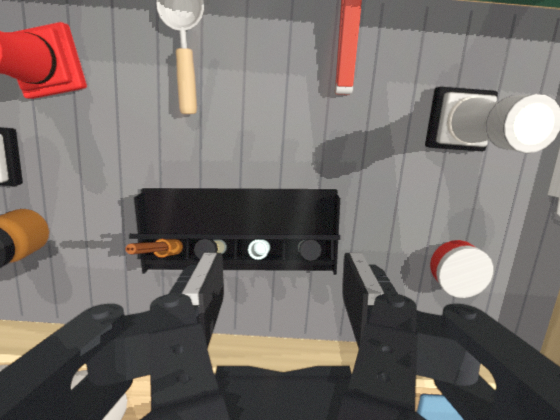

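The wrist view shows the stick top at about (131,249), leaning out of the amber tube with its mouth near (172,247). The yellow-capped vial is at (207,249), the open vial mouth at (259,249) and the red-capped one at (310,249). The insert is square with the tool.

Emit:
{"method": "carry_out", "body": {
  "commands": [
    {"grip":0.5,"slide":[0.4,-3,-0.5],"roll":0},
    {"grip":0.5,"slide":[0.8,-6,-1],"roll":0},
    {"grip":0.5,"slide":[1.2,-9,-1.5],"roll":0},
    {"grip":0.5,"slide":[2,-11,-2],"roll":0},
    {"grip":0.5,"slide":[2,-11,-2],"roll":0},
    {"grip":0.5,"slide":[2,-11,-2],"roll":0},
    {"grip":0.5,"slide":[2,-11,-2],"roll":0},
    {"grip":0.5,"slide":[2,-11,-2],"roll":0},
    {"grip":0.5,"slide":[2,-11,-2],"roll":0},
    {"grip":0.5,"slide":[2,-11,-2],"roll":0}
  ]
}}

```text
t: 4.6
position: [0.5678, -0.056, 0.2615]
tcp_rot: [-0.0, -0.034, 0.999, -0.0]
ft_force: [0.5, 0.4, -0.6]
finger_gap: 0.0426
grip_force: 0.0
```

Run:
```python
from h import *
q=r.sense(); print(q["position"],q["tcp_rot"],q["finger_gap"],q["t"])
w=eyes.read_camera("wrist"); cv2.imwrite("pics/w2.png",w["pixels"]); np.save("w2.npy",{k:v for k,v in w.items()},allow_pickle=True)
print(find("vial_mouth",w),find("stick",w))
uv=proj(w,[.617,-.083,.147])[0]; print(uv)
a=cv2.imread("pics/w1.png")[200:290,110:290]; b=w["pixels"]; u=int(np.clip(uv[0],90,400)); v=int(np.clip(uv[1],60,350)); x0,y0=max(u-60,0),max(v-70,0); print(x0,y0)
b=b[y0:y0+120,x0:x0+260]
o=np.vstack([cv2.resize(a,None,fx=3,fy=3,interpolation=2)[:, :720],np.zeros((2,540,3),np.uint8)]); 
c=cv2.resize(b,(540,int(540*b.shape[0]/b.shape[1])),interpolation=2); print(b.shape); cv2.imwrite("pics/w12.png",np.vstack([o,c]))
```

```text
[ 0.56784523 -0.05600107  0.26146052] [-3.88550476e-06 -3.41392894e-02  9.99417084e-01 -1.44394649e-05] 0.04262429398797123 4.6
[(0.83, [359.8, 247.6], 502), (0.52, [253.0, 244.6], 186), (0.4, [543.2, 268.3], 1650)] [(0.7, [251.6, 244.5], 149)]
[245.35106988 252.42862517]
185 182
(120, 260, 3)
```

View pics/w12.png

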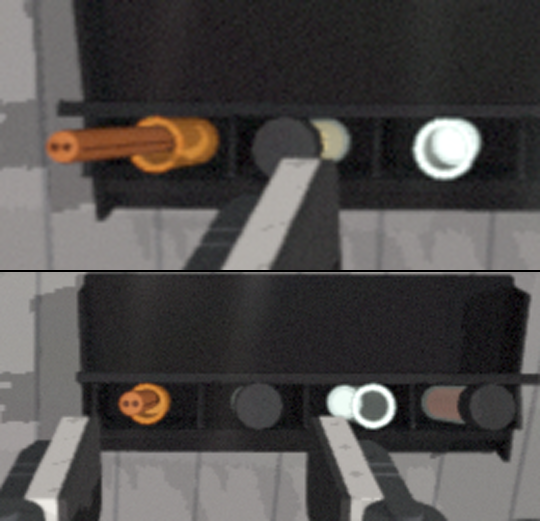

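Both crops show the stick top, amber tube rim and open vial rim clearly. Next I triangulate them.

Run:
```python
from h import *
a,b=[np.load(f"w{i}.npy",allow_pickle=True).item() for i in(1,2)]
S=tri([(a,(130.7,249)),(b,(247.1,245.1))]);T=tri([(a,(163.3,248)),(b,(257.2,245.6))]);V=tri([(a,(258,249.3)),(b,(365.1,246.5))])
for n,x in zip("STV",(S,T,V)): print(n,np.round(x[0],4),x[1])
d=S[0]-T[0];print(np.linalg.norm(d),d/np.linalg.norm(d),V[0]-T[0])
```

```text
S [ 0.6155 -0.0828  0.135 ] [0.00015614247528744816, 0.00015614247528758653]
T [ 0.6454 -0.0779  0.0591] [0.00022058493820531169, 0.0002205849382050922]
V [0.6288 0.0317 0.0848] [0.00016219058745394103, 0.00016219058745428147]
0.08173382501870868 [-0.36595028 -0.06009715  0.92869194] [-0.01653311  0.10958314  0.02572304]
```

Emit:
{"method": "carry_out", "body": {
  "commands": [
    {"grip":0.5,"slide":[3,-1.3,0],"roll":0},
    {"grip":0.5,"slide":[5.7,-2.5,-3],"roll":0},
    {"grip":0.5,"slide":[5.7,-2.5,-6],"roll":0},
    {"grip":0.5,"slide":[5.7,-2.5,-9],"roll":0},
    {"grip":0.5,"slide":[5.7,-2.5,-11],"roll":0},
    {"grip":0.5,"slide":[5.7,-2.5,-13],"roll":0},
    {"grip":0.5,"slide":[5.7,-2.5,-14.7],"roll":0},
    {"grip":0.5,"slide":[5.7,-2.5,-14.7],"roll":0},
    {"grip":0.5,"slide":[5.7,-2.5,-14.7],"roll":0},
    {"grip":0.5,"slide":[5.7,-2.5,-14.7],"roll":0}
  ]
}}

```text
t: 6.0
position: [0.6255, -0.0811, 0.1154]
tcp_rot: [0.001, -0.034, 0.999, -0.0]
ft_force: [-0.6, -0.1, 1.0]
finger_gap: 0.0429
grip_force: 0.0
```

Run:
```python
from h import *
q=r.sense(); print(q["position"],q["finger_gap"],q["ft_force"],q["t"])
w=eyes.read_camera("wrist"); cv2.imwrite("pics/w3.png",w["pixels"][150:420,100:460])
s=eyes.read_camera("scene");c=s["pixels"][200:310,260:420]
print(proj(s,q["position"]+[0,0,-.003]))
cv2.imwrite("pics/w3.png",np.hstack([cv2.resize(w["pixels"][150:420,100:460],(400,300)),cv2.resize(c,(400,300),interpolation=2)]))
```

```text
[ 0.62545527 -0.08113195  0.11535502] 0.04285396960223497 [-0.62199896 -0.06685656  0.9730477 ] 6.0
[[314.79733951 249.90895239]]
```

View pics/w3.png

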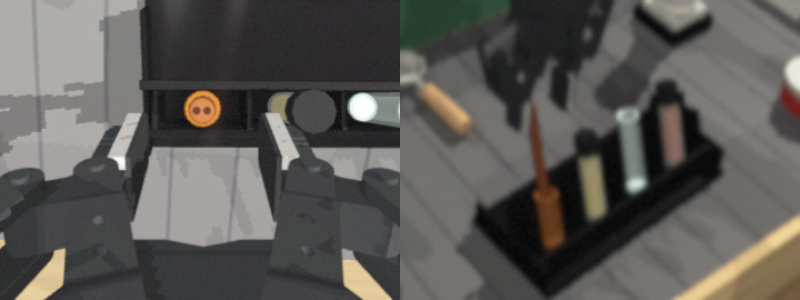

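Run:
```python
from h import *
q=r.sense(); P=q["position"]; print(P,q["t"])
w=eyes.read_camera("wrist"); print(ray(w,(280,210)))
y=np.array([-.068,.998,0])
for dz in(.022,0,-.022): print(dz,proj(w,[P+[0,0,dz]+y*.021,P+[0,0,dz]-y*.021]).round(0).tolist())
print("stick pts",proj(w,[[.616,-.0815,.137],[.6455,-.078,.06]]))
s=eyes.read_camera("scene")
print(proj(s,[P+[0,0,-.022]+y*.021,P+[0,0,-.022]-y*.021,[.616,-.0815,.137]]))
cv2.imwrite("pics/s3.png",cv2.resize(s["pixels"][190:290,260:400],(798,570),interpolation=2))
```

```text
[ 0.62527745 -0.08114647  0.11515625] 6.1
(array([ 0.5585401 , -0.08550702,  0.27249167]), array([ 0.27548312,  0.01193479, -0.96123182]))
0.022 [[332.0, 275.0], [232.0, 275.0]]
0 [[326.0, 254.0], [238.0, 254.0]]
-0.022 [[321.0, 238.0], [243.0, 238.0]]
stick pts [[282.68845724 253.90440665]
 [284.92237717 249.46932847]]
[[320.85880346 252.27507502]
 [307.12976143 260.02149691]
 [312.87724426 239.31671089]]
```

View pics/s3.png

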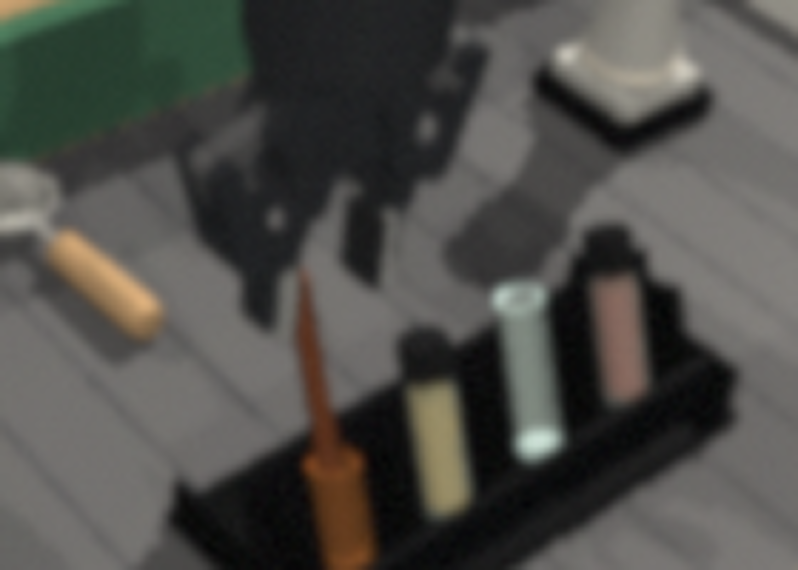

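The scene crop shows the stick top at (302,270), between the two fingertips at (265,320) and (370,280). The tips look higher than the reported TCP suggests. I'll close here and read the opening before trusting either.

Emit:
{"method": "carry_out", "body": {
  "commands": [
    {"grip":1,"slide":[0,0,0],"roll":0},
    {"grip":1,"slide":[0,0,0],"roll":0},
    {"grip":1,"slide":[0,0,0],"roll":0},
    {"grip":1,"slide":[0,0,0],"roll":0},
    {"grip":1,"slide":[0,0,0],"roll":0},
    {"grip":1,"slide":[0,0,0],"roll":0},
    {"grip":1,"slide":[0,0,0],"roll":0},
    {"grip":1,"slide":[0,0,0],"roll":0},
    {"grip":1,"slide":[0,0,0],"roll":0},
    {"grip":1,"slide":[0,0,0],"roll":0}
  ]
}}

```text
t: 7.45
position: [0.625, -0.0811, 0.1146]
tcp_rot: [0.0, -0.034, 0.999, -0.0]
ft_force: [-0.1, 0.6, 4.6]
finger_gap: 0.0046
grip_force: 58.8
```

Run:
```python
from h import *
q=r.sense(); print(q["position"],q["finger_gap"],q["grip_force"],q["ft_force"],q["moment"],q["t"])
w=eyes.read_camera("wrist"); s=eyes.read_camera("scene")
cv2.imwrite("pics/w4.png",np.hstack([cv2.resize(w["pixels"][200:350,200:360],(400,375),interpolation=2),cv2.resize(s["pixels"][200:290,270:366],(400,375),interpolation=2)]))
```

```text
[ 0.62495603 -0.08113746  0.11455834] 0.004570174519039712 58.79184007644653 [-0.08766246  0.62440332  4.60650196] [-0.04291196  0.22219603  0.00095073] 7.45
```

View pics/w4.png

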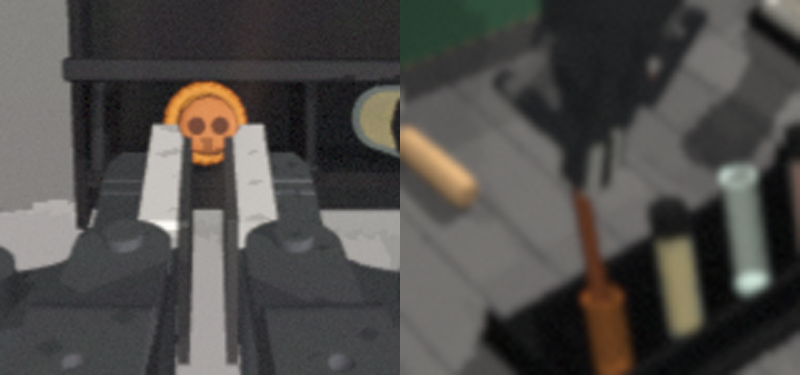

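The opening is only 4.6 mm with a 4.6 N upward push, so the tips are just pinching the stick's upper rim. They really are about 43 mm higher than the nominal tool length suggests, as the scene view showed. I'll open, go 4.2 cm lower, and close.

Emit:
{"method": "carry_out", "body": {
  "commands": [
    {"grip":0.5,"slide":[0,0,0],"roll":0},
    {"grip":0.5,"slide":[0,0,0],"roll":0},
    {"grip":0.5,"slide":[0,0,0],"roll":0},
    {"grip":0.5,"slide":[0,0,-1],"roll":0},
    {"grip":0.5,"slide":[0,0,-2],"roll":0},
    {"grip":0.5,"slide":[0,0,-3],"roll":0},
    {"grip":0.5,"slide":[0,0,-4.2],"roll":0},
    {"grip":0.5,"slide":[0,0,-4.2],"roll":0},
    {"grip":0.5,"slide":[0,0,-4.2],"roll":0},
    {"grip":0.5,"slide":[0,0,-4.2],"roll":0}
  ]
}}

```text
t: 8.8
position: [0.6252, -0.0811, 0.0729]
tcp_rot: [0.0, -0.034, 0.999, -0.0]
ft_force: [-0.0, 0.3, 0.5]
finger_gap: 0.0427
grip_force: 0.0
```

Emit:
{"method": "carry_out", "body": {
  "commands": [
    {"grip":1,"slide":[0,0,0],"roll":0},
    {"grip":1,"slide":[0,0,0],"roll":0},
    {"grip":1,"slide":[0,0,0],"roll":0},
    {"grip":1,"slide":[0,0,0],"roll":0},
    {"grip":1,"slide":[0,0,0],"roll":0},
    {"grip":1,"slide":[0,0,0],"roll":0},
    {"grip":1,"slide":[0,0,0],"roll":0},
    {"grip":1,"slide":[0,0,0],"roll":0},
    {"grip":1,"slide":[0,0,0],"roll":0},
    {"grip":1,"slide":[0,0,0],"roll":0}
  ]
}}

```text
t: 10.05
position: [0.625, -0.0811, 0.0727]
tcp_rot: [0.0, -0.034, 0.999, -0.0]
ft_force: [-1.7, 0.3, 5.8]
finger_gap: 0.0088
grip_force: 58.5
```

Run:
```python
from h import *
q=r.sense(); print(q["position"],q["finger_gap"],q["grip_force"],q["ft_force"],q["moment"],q["t"])
w=eyes.read_camera("wrist"); s=eyes.read_camera("scene")
cv2.imwrite("pics/w5.png",np.hstack([cv2.resize(w["pixels"][200:350,200:360],(400,375),interpolation=2),cv2.resize(s["pixels"][200:290,270:366],(400,375),interpolation=2)]))
```

```text
[ 0.62498294 -0.08109253  0.07273826] 0.008801803750747971 58.47591519355774 [-1.65027616  0.25367516  5.7985036 ] [ 0.10523391  0.28823587 -0.00751626] 10.05
```

View pics/w5.png

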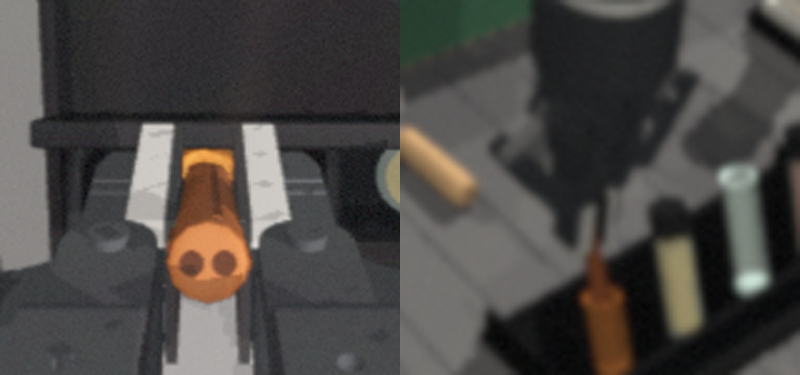

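The stick now sits between the pads, with its top standing proud of them at left crop (208,262), and the scene shows the tips about 3 cm above the tube mouth. Next I draw it out along its axis.

Emit:
{"method": "carry_out", "body": {
  "commands": [
    {"grip":1,"slide":[-0.34,-0.02,0.94],"roll":0},
    {"grip":1,"slide":[-0.68,-0.05,1.88],"roll":0},
    {"grip":1,"slide":[-1.02,-0.07,2.82],"roll":0},
    {"grip":1,"slide":[-1.36,-0.1,3.76],"roll":0},
    {"grip":1,"slide":[-1.7,-0.12,4.7],"roll":0},
    {"grip":1,"slide":[-2.04,-0.14,5.64],"roll":0},
    {"grip":1,"slide":[-2.38,-0.17,6.58],"roll":0},
    {"grip":1,"slide":[-2.72,-0.19,7.52],"roll":0},
    {"grip":1,"slide":[-3.06,-0.21,8.46],"roll":0},
    {"grip":1,"slide":[-3.4,-0.24,9.4],"roll":0}
  ]
}}

```text
t: 11.4
position: [0.5906, -0.0835, 0.1671]
tcp_rot: [0.0, -0.034, 0.999, -0.0]
ft_force: [0.2, -0.2, -0.6]
finger_gap: 0.0081
grip_force: 58.4
```

Emit:
{"method": "carry_out", "body": {
  "commands": [
    {"grip":1,"slide":[0,1,0.3],"roll":0},
    {"grip":1,"slide":[-0.2,3,0.3],"roll":0},
    {"grip":1,"slide":[-0.4,5,0.3],"roll":0},
    {"grip":1,"slide":[-0.5,7,0.3],"roll":0},
    {"grip":1,"slide":[-0.7,9,0.3],"roll":0},
    {"grip":1,"slide":[-0.8,11,0],"roll":0},
    {"grip":1,"slide":[-0.8,11.1,0],"roll":0},
    {"grip":1,"slide":[-0.8,11.1,0],"roll":0},
    {"grip":1,"slide":[-0.8,11.1,0],"roll":0},
    {"grip":1,"slide":[-0.8,11.1,0],"roll":0}
  ]
}}

```text
t: 12.65
position: [0.5829, 0.0266, 0.1664]
tcp_rot: [0.0, -0.033, 0.999, -0.0]
ft_force: [0.4, 0.9, -0.8]
finger_gap: 0.0083
grip_force: 58.4
```

Run:
```python
from h import *
q=r.sense(); print(q["position"],q["finger_gap"],q["grip_force"],q["ft_force"],q["moment"],q["t"])
w=eyes.read_camera("wrist"); s=eyes.read_camera("scene")
for n,p in(("w",w),("s",s)): print(n,find("stick",p,2),find("vial_mouth",p,2), proj(p,[.6288,.0317,.085]))
d=np.array([-.341,-.024,.94]); F=np.array([.6288,.0317,.085])-.07*d
X=[F+d*(.1+k) for k in(0,.13)]
for p in(w,s): print("pred tip, top",proj(p,X).round(1).tolist())
cv2.imwrite("pics/w6.png",np.hstack([cv2.resize(w["pixels"][190:340,200:360],(400,375),interpolation=2),cv2.resize(s["pixels"][180:285,290:402],(400,375),interpolation=2)]))
```

```text
[0.58294594 0.02656152 0.16643242] 0.008307895868209621 58.41976046562195 [ 0.39847915  0.93648329 -0.75588437] [0.04290075 0.03456125 0.03071348] 12.65
w [(0.82, [283.8, 294.3], 1478)] [(0.69, [282.9, 261.3], 219), (0.54, [280.5, 296.8], 1489)] [[285.03779238 268.55766566]]
s [(0.62, [242.9, 318.8], 1008)] [(0.64, [352.4, 254.2], 221), (0.57, [408.0, 197.7], 359)] [[351.47914865 241.64087352]]
pred tip, top [[285.3, 272.9], [288.4, 321.3]]
pred tip, top [[349.9, 230.5], [342.7, 178.9]]
```

View pics/w6.png

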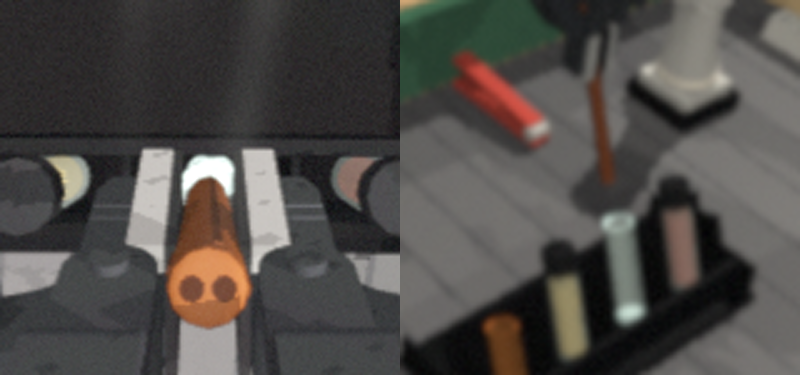

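The wrist view shows the stick lined up over the clear vial in y, with the stick end at (209,290) and the vial rim behind it at (208,175). The scene shows the tip at (608,183), up and left of the vial mouth at (619,224). I'll check x numerically.

Run:
```python
from h import *
q=r.sense(); s=eyes.read_camera("scene"); im=s["pixels"].astype(int); B,G,R=im[...,0],im[...,1],im[...,2]
m=(R-B>25)&(R-G>12); m[:195]=0; m[235:]=0; m[:,:335]=0; m[:,358:]=0
for v in range(196,236):
    u=np.where(m[v])[0]
    if len(u): print(v,u.min(),u.max(),end=" | ")
print()
for v in range(228,252,1): print(v,im[v,340:362].sum(1)//3)
J=proj(s,[[.6288,.0317,.085],[.6388,.0317,.085],[.6288,.0417,.085],[.6288,.0317,.095]]);print(J[1:]-J[0],J[0])
```

```text
201 345 345 | 202 344 345 | 203 343 345 | 204 343 346 | 205 343 346 | 206 343 346 | 207 344 346 | 208 344 346 | 209 344 346 | 210 344 347 | 211 344 347 | 212 344 347 | 213 344 347 | 214 345 347 | 215 345 347 | 216 345 347 | 217 345 348 | 218 345 348 | 219 345 348 | 220 345 348 | 221 345 348 | 222 346 348 | 223 346 349 | 224 346 349 | 225 346 349 | 226 346 349 | 227 346 349 | 228 346 349 | 229 346 350 | 230 347 349 | 231 348 348 | 
228 [ 92  82  69  60  57  55  51  55  54  55  56  55  56  54  55  58  57  58
  61  74  91 101]
229 [85 71 59 54 52 53 52 53 55 55 56 58 56 55 55 56 57 57 61 75 94 99]
230 [77 63 55 52 52 53 52 53 56 57 57 58 57 57 56 55 56 56 63 76 94 95]
231 [63 57 53 52 52 52 52 54 58 58 58 58 58 56 56 56 55 57 64 80 95 90]
232 [55 53 53 51 52 53 51 54 54 56 58 58 55 55 54 57 58 62 71 86 93 87]
233 [52 51 50 52 52 52 52 53 54 56 57 54 54 53 53 55 64 75 82 88 88 78]
234 [53 51 51 51 51 52 51 51 52 54 54 53 52 51 52 60 76 89 94 88 73 59]
235 [55 54 51 51 50 52 52 52 51 51 53 52 53 53 56 68 85 96 95 85 58 38]
236 [59 56 52 50 50 51 53 50 51 51 51 52 52 53 59 76 90 96 93 76 4
[... 794 characters left out ...]
18
  13  13  11  10]
246 [108 109 106 103  94  86  76  81 102 120 128 128 125 117 102  79  46  18
  11   9  13   9]
247 [106 104 100  90  75  63  52  65  95 115 124 126 124 118 106  85  52  20
   9  12  11  11]
248 [ 99  94  83  68  49  37  34  56  88 113 123 126 125 119 109  88  54  25
  11  11   9  12]
249 [ 81  70  57  43  29  24  21  45  83 110 122 125 124 120 110  90  59  26
  12   9   9  11]
250 [ 54  41  31  23  19  15  19  41  77 109 120 125 125 120 110  91  62  30
  13  12  11  11]
251 [ 27  23  21  17  11  13  18  34  70 101 118 125 126 122 111  94  65  35
  13  11   9   9]
[[ 2.86090048  2.34119975]
 [ 3.05365892 -1.49718356]
 [ 0.56778737 -3.13220604]] [351.47914865 241.64087352]
```

Scene pixels: the stick is parallel to the vial but its line passes 1.2 px left of the mouth centre. Together with the wrist rows this means it needs about +3.5 mm in x and +0.8 mm in y. I'll correct that and start inserting.

Emit:
{"method": "carry_out", "body": {
  "commands": [
    {"grip":1,"slide":[0.35,0.08,0],"roll":0},
    {"grip":1,"slide":[0.35,0.08,0],"roll":0},
    {"grip":1,"slide":[0.7,0.1,-0.95],"roll":0},
    {"grip":1,"slide":[1.05,0.13,-1.9],"roll":0},
    {"grip":1,"slide":[1.25,0.14,-2.5],"roll":0},
    {"grip":1,"slide":[1.45,0.16,-3],"roll":0},
    {"grip":1,"slide":[1.6,0.17,-3.5],"roll":0},
    {"grip":1,"slide":[1.8,0.18,-4],"roll":0},
    {"grip":1,"slide":[1.8,0.18,-4],"roll":0},
    {"grip":1,"slide":[1.8,0.18,-4],"roll":0}
  ]
}}

```text
t: 14.25
position: [0.601, 0.0293, 0.1266]
tcp_rot: [0.0, -0.034, 0.999, -0.0]
ft_force: [-0.5, 0.7, -0.5]
finger_gap: 0.0083
grip_force: 58.4
```

Run:
```python
from h import *
q=r.sense(); print(q["position"],q["finger_gap"],q["ft_force"],q["moment"],q["t"])
s=eyes.read_camera("scene"); im=s["pixels"].astype(int); B,G,R=im[...,0],im[...,1],im[...,2]
m=(R-B>25)&(R-G>12); m[:195]=0; m[265:]=0; m[:,:335]=0; m[:,365:]=0
for v in range(196,265):
    u=np.where(m[v])[0]
    if len(u): print(v,u.min(),u.max(),end=" | ")
for v in range(238,262,2): print(v,(R-B)[v,342:362])
cv2.imwrite("pics/s7.png",cv2.resize(s["pixels"][180:285,290:402],(600,562),interpolation=2))
```

```text
[0.60095427 0.02929093 0.12657239] 0.00828852143334927 [-0.4891912   0.69551986 -0.48851907] [-0.03542141  0.01388721  0.00826174] 14.25
219 348 349 | 220 347 349 | 221 347 350 | 222 347 350 | 223 347 350 | 224 347 350 | 225 347 351 | 226 347 351 | 227 347 351 | 228 347 351 | 229 348 351 | 230 348 351 | 231 348 351 | 232 348 351 | 233 348 351 | 234 348 351 | 235 348 352 | 236 348 352 | 237 349 352 | 238 349 352 | 239 349 352 | 240 350 352 | 241 350 352 | 242 351 351 | 238 [ 2  1  1  0  1  4 17 41 56 53 32 10  4  3  4  4  4  3  1 -1]
240 [ 3  2  2  2 -2 -4 -1 13 43 52 26  7  0 -1  1  1  1  1 -2  0]
242 [ 4  3  3  2 -3 -6 -3  7 22 30 21  7 -3 -4 -3 -2 -3 -1  0  0]
244 [ 4  4  4  3  1 -1 -2  0  4  7 10  6  1 -2 -1 -1 -3 -2  0  0]
246 [ 5  5  4  4  2  0  1  5 12 17 18 12  4  0 -1  0  1  0  0  1]
248 [ 3  3  1  0  0 -1  0  1  3  5  5  2 -1 -1  0 -1 -2 -2 -1  2]
250 [-1  0  1 -1  0  0  0 -1 -2  0  1  0 -1 -2 -1 -1 -2 -2 -2 -1]
252 [ 1 -2  1 -1  0  0 -1 -1 -1  0  0 -1 -1 -2 -1 -1 -1  0  1 -1]
254 [ 0  1  0  1 -1  0  0 -1  0 -1 -1 -1 -1 -1 -1 -1  1 -2 -1 -2]
256 [ 2  0 -2 -3  0 -2 -2 -2 -2 -1  0  0 -1 -1 -1  0 -1 -1  0  2]
258 [-1 -1 -2 -1 -2 -3 -1 -1 -1  0 -1  0 -1 -2  0 -1 -1 -1 -1  0]
260 [ 2  0  0  0 -2  2 -1 -1  0  0 -1  0 -1  0 -1 -1 -1 -1  0  1]
```

Brown shows through the glass below the rim (rows 246–248), centred on the mouth, and there is no contact force. So the tip is inside and I carry on down.

Emit:
{"method": "carry_out", "body": {
  "commands": [
    {"grip":1,"slide":[0.22,0.02,-0.6],"roll":0},
    {"grip":1,"slide":[0.44,0.03,-1.2],"roll":0},
    {"grip":1,"slide":[0.65,0.04,-1.8],"roll":0},
    {"grip":1,"slide":[0.87,0.06,-2.4],"roll":0},
    {"grip":1,"slide":[1.09,0.08,-3],"roll":0},
    {"grip":1,"slide":[1.31,0.09,-3.6],"roll":0},
    {"grip":1,"slide":[1.53,0.1,-4.2],"roll":0},
    {"grip":1,"slide":[1.7,0.12,-4.7],"roll":0},
    {"grip":1,"slide":[1.85,0.13,-5.1],"roll":0},
    {"grip":1,"slide":[1.85,0.13,-5.1],"roll":0}
  ]
}}

```text
t: 15.55
position: [0.6193, 0.0306, 0.0751]
tcp_rot: [-0.0, -0.034, 0.999, -0.0]
ft_force: [0.4, -0.2, -0.3]
finger_gap: 0.0084
grip_force: 58.4
```

Run:
```python
from h import *
q=r.sense(); print(q["position"],q["finger_gap"],q["ft_force"],q["moment"],q["t"])
s=eyes.read_camera("scene"); im=s["pixels"].astype(int); B,G,R=im[...,0],im[...,1],im[...,2]
for v in range(236,282,2): print(v,(R-B)[v,342:362])
```

```text
[0.61926697 0.03059295 0.07507185] 0.008425778137053717 [ 0.38682737 -0.1956413  -0.27181404] [-0.03425796 -0.01320214  0.02680785] 15.55
236 [ 0  0 -1 -2 -1 -1  1  4  6  7  9  5  3  4  5  4  3  3  2  1]
238 [ 1  0  1  0 -1  1  3  6 10 17 18  6  2  4  4  3  3  3  1  0]
240 [ 3  2  2  1  1 -1  3 12 27 37 21  2 -1  0  1  2  1  1  0  1]
242 [ 4  3  3  2 -3 -5 -1  9 24 29 19  4 -4 -4 -3 -1 -2 -2 -1  0]
244 [ 4  4  4  3  0 -2 -3  0  3  7 10  5  1 -1  0  0  0 -2 -2  0]
246 [ 4  4  3  4  1  0  0  6 14 20 19 13  3 -1  0 -2  0 -2  0 -2]
248 [ 3  2  2  2  0  0  1  4 13 21 22 17  5  1  0  0 -1  1  0  2]
250 [ 0  1  1 -1  0 -1 -1  4 11 19 22 19  9  2  0  0  1 -2  3  1]
252 [-3  0 -2 -1  0  0  0  2  7 17 22 20 12  4  1  1 -1  0 -1  1]
254 [-1 -3 -2 -1 -2  0  0  0  5 15 21 21 15  5  0 -1 -1  0  1  4]
256 [-1 -3  0 -1 -2 -1 -1 -1  3 11 20 22 18  8  1 -1 -1  1  1 -1]
258 [-2  0 -1 -3 -1  0 -1  0  2  9 18 22 19 10  2  1  0  1  0  2]
260 [ 0  0 -1 -2  0 -2  0 -1  1  6 16 22 20 13  4  0 -1  0  2 -1]
262 [-1  0  0  1  0  0 -2 -1  1  4 13 21 23 17  7  0  0  0  1  0]
264 [ 1 -1 -1  0  0  1  1 -1 -1  3 10 18 21 17  9  1 -1 -1 -1 -2]
266 [ 3  1 -2  1  2  0  0 -1 -3 -3  0  6 10  6 -1 -5 -5 -3 -1  1]
268 [ 3  0 -1  3 -2 -3 -1 -3 -6 -9 -8 -6 -6 -5 -6 -6 -4 -3  0 -2]
270 [ 5  1 -1  0  1  1 -1 -1 -3 -5 -7 -6 -5 -4 -3 -2 -2 -1 -1 -1]
272 [ 6  1 -1  1 -1 -1  1  1 -1 -2 -1 -1 -2 -1 -1 -1 -1 -2 -2 -2]
274 [11  2 -1 -2 -1 -1 -1  1  0 -2 -1  0 -1 -4 -1 -3 -1 -1 -2 -3]
276 [16  4 -1 -1  0  1  0  0 -1 -1 -1 -1 -1  0 -1 -3 -1 -2 -2 -1]
278 [12  1  0  0 -1 -3 -3 -1 -3 -3 -3 -1 -3 -2 -1 -1 -1  0  0  0]
280 [-2  0 -3 -2 -1 -3 -2 -3 -4 -2  2  1 -1  0 -1  0 -1 -1 -2  1]
```

Emit:
{"method": "carry_out", "body": {
  "commands": [
    {"grip":1,"slide":[0.03,0,-0.1],"roll":0},
    {"grip":1,"slide":[0.05,0,-0.15],"roll":0},
    {"grip":1,"slide":[0.07,0,-0.2],"roll":0},
    {"grip":1,"slide":[0.09,0,-0.25],"roll":0},
    {"grip":1,"slide":[0.09,0,-0.25],"roll":0},
    {"grip":1,"slide":[0.09,0,-0.25],"roll":0},
    {"grip":1,"slide":[0.09,0,-0.25],"roll":0},
    {"grip":1,"slide":[0.09,0,-0.25],"roll":0},
    {"grip":1,"slide":[0.09,0,-0.25],"roll":0},
    {"grip":1,"slide":[0.09,0,-0.25],"roll":0}
  ]
}}

```text
t: 16.85
position: [0.6202, 0.0306, 0.0736]
tcp_rot: [0.0, -0.034, 0.999, -0.0]
ft_force: [-2.6, 0.4, 5.9]
finger_gap: 0.0086
grip_force: 58.8
```

5.9 N of contact means the stick is on the vial floor. I release and rise.

Emit:
{"method": "carry_out", "body": {
  "commands": [
    {"grip":0.5,"slide":[0,0,0],"roll":0},
    {"grip":0.5,"slide":[0,0,0],"roll":0},
    {"grip":0.5,"slide":[0,0,0],"roll":0},
    {"grip":0.5,"slide":[0,0,0],"roll":0},
    {"grip":0.5,"slide":[0,0,2],"roll":0},
    {"grip":0.5,"slide":[0,0,5],"roll":0},
    {"grip":0.5,"slide":[0,0,9],"roll":0},
    {"grip":0.5,"slide":[0,0,13],"roll":0},
    {"grip":0.5,"slide":[0,0,15],"roll":0},
    {"grip":0.5,"slide":[0,0,15],"roll":0}
  ]
}}

```text
t: 18.1
position: [0.6211, 0.0307, 0.2245]
tcp_rot: [0.002, -0.034, 0.999, 0.0]
ft_force: [-0.0, -0.1, -0.0]
finger_gap: 0.0428
grip_force: 0.0
```

Emit:
{"method": "carry_out", "body": {
  "commands": [
    {"grip":0,"slide":[-1.5,-5,1],"roll":0},
    {"grip":0,"slide":[-3,-10,2],"roll":0},
    {"grip":0,"slide":[-4.5,-15,2],"roll":0},
    {"grip":0,"slide":[-6,-20,2],"roll":0},
    {"grip":0,"slide":[-8,-25,2],"roll":0},
    {"grip":0,"slide":[-9,-30,2],"roll":0},
    {"grip":0,"slide":[-10,-34,2],"roll":0},
    {"grip":0,"slide":[-10,-34,2],"roll":0},
    {"grip":0,"slide":[-10,-34,2],"roll":0},
    {"grip":0,"slide":[-10,-34,2],"roll":0}
  ]
}}

```text
t: 19.35
position: [0.5208, -0.3077, 0.2424]
tcp_rot: [-0.0, -0.035, 0.999, 0.001]
ft_force: [-0.6, -0.2, 0.1]
finger_gap: 0.0854
grip_force: 0.0
```

Run:
```python
from h import *
q=r.sense(); print(q["position"],q["tcp_rot"],q["qpos"],q["finger_gap"],q["t"])
w=eyes.read_camera("wrist"); s=eyes.read_camera("scene")
print(proj(w,[[.558,-.308,.138]]),find("pepper_cap",w),find("pepper_mill",w),find("stick",s),find("vial_mouth",s))
np.save("w8.npy",w,allow_pickle=True)
cv2.imwrite("pics/w8.png",np.hstack([cv2.resize(w["pixels"],(480,360)),cv2.resize(s["pixels"][200:290,320:392],(288,360),interpolation=2)]))
```

```text
[ 0.52081278 -0.30767386  0.24236315] [-2.05725189e-04 -3.52493289e-02  9.99378355e-01  5.87864195e-04] [ 0.5178646   0.45186239 -0.0383546   1.51485277  0.01725295  1.17615951
  2.11801661] 0.08543320050230657 19.35
[[278.33989495 245.55848139]] [(0.59, [278.2, 241.9], 3081)] [(0.9, [46.4, 36.2], 6003), (0.85, [241.6, 89.7], 5010), (0.78, [369.5, 108.4], 5280)] [(0.64, [348.1, 232.2], 100)] [(0.46, [352.6, 253.8], 173), (0.38, [208.6, 268.7], 544)]
```

View pics/w8.png

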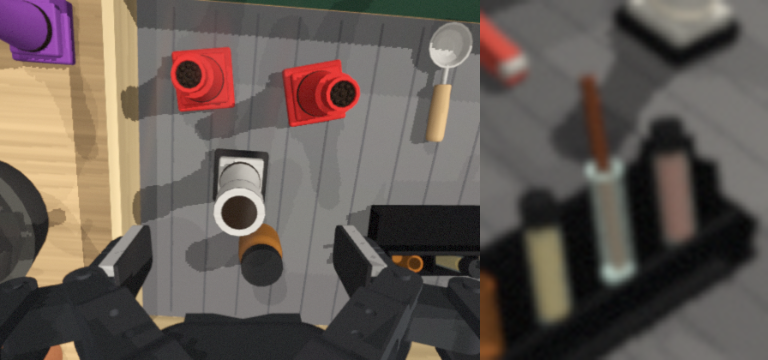

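The open vial holds the stick right down to its floor (right panel). The left panel shows the chrome mill with dark disc at (240,210), alone in the black well between the jar and the red look-alikes. It is the only chrome mill with a black disc, so it is the pepper mill. I turn the wrist to mid-range and go above it.

Emit:
{"method": "carry_out", "body": {
  "commands": [
    {"grip":0,"slide":[1,0,0],"roll":-0.17},
    {"grip":0,"slide":[2,0,0],"roll":-0.34},
    {"grip":0,"slide":[3,0,0],"roll":-0.51},
    {"grip":0,"slide":[3.7,0,0],"roll":-0.68},
    {"grip":0,"slide":[3.7,0,-1],"roll":-0.85},
    {"grip":0,"slide":[3.7,0,-2],"roll":-1.02},
    {"grip":0,"slide":[3.7,0,-3],"roll":-1.19},
    {"grip":0,"slide":[3.7,0,-4],"roll":-1.36},
    {"grip":0,"slide":[3.7,0,-5],"roll":-1.53},
    {"grip":0,"slide":[3.7,0,-5],"roll":-1.6}
  ]
}}

```text
t: 20.9
position: [0.5571, -0.3087, 0.192]
tcp_rot: [-0.001, 0.694, 0.72, -0.0]
ft_force: [0.2, 0.1, -0.9]
finger_gap: 0.0855
grip_force: 0.0
```

Run:
```python
from h import *
q=r.sense(); print(q["position"],q["tcp_rot"],q["qpos"][6],q["ft_force"],q["t"])
w=eyes.read_camera("wrist"); a=np.load("w8.npy",allow_pickle=True).item()
print(proj(w,[[.558,-.307,.137]]),find("pepper_cap",w))
C=[.558,-.307,.137]
for p in(a,w):   # dark disc centroid near prediction
    u,v=proj(p,C)[0]; im=p["pixels"]; y0,x0=int(v)-45,int(u)-45
    g=im[max(y0,0):y0+90,max(x0,0):x0+90].mean(2); 
    d=(g<95).astype(np.uint8); n,l,st,ce=cv2.connectedComponentsWithStats(d)
    print([(st[i].tolist(),(ce[i]+[max(x0,0),max(y0,0)]).round(1).tolist()) for i in range(1,n) if st[i][4]>300])
    wh=(g>190).astype(np.uint8); yy,xx=np.where(wh); print("white bbox",xx.min()+max(x0,0),xx.max()+max(x0,0),yy.min()+max(y0,0),yy.max()+max(y0,0))
np.save("w9.npy",w,allow_pickle=True)
```

```text
[ 0.55706366 -0.30874754  0.19199518] [-7.65451766e-04  6.94359996e-01  7.19627376e-01 -2.25267730e-04] 0.6976187255682428 [ 0.24396792  0.13684262 -0.86670468] 20.9
[[282.85545613 219.13470532]] [(0.76, [287.4, 212.9], 4733)]
[([0, 0, 21, 37, 504], [245.1, 217.9]), ([25, 29, 41, 39, 1248], [278.7, 247.6]), ([41, 61, 49, 29, 764], [299.7, 278.2])]
white bbox 250 308 200 274
[([24, 20, 53, 51, 2073], [286.8, 219.3])]
white bbox 250 324 174 254
```

Run:
```python
from h import *
a,w=[np.load(f"w{i}.npy",allow_pickle=True).item() for i in(8,9)]
print(tri([(a,(278.7,247.6)),(w,(286.8,219.3))]), atz(a,(278.7,247.6),.136),atz(w,(286.8,219.3),.136))
q=r.sense(); print(q["position"], ray(w,(280,210)))
```

```text
(array([ 0.56055393, -0.30749429,  0.13570957]), [9.048390423042243e-05, 9.04839042303908e-05]) [ 0.56050324 -0.30756568  0.136     ] [ 0.56048945 -0.30733115  0.136     ]
[ 0.55742198 -0.30904386  0.19273089] (array([ 0.55564743, -0.24124324,  0.34945277]), array([ 0.00169509, -0.27133963, -0.96248217]))
```

Both views agree: cap centre (0.5605, -0.3075), top at z = 0.136, as described. I descend with the tip offset learned from the stick, then close.

Emit:
{"method": "carry_out", "body": {
  "commands": [
    {"grip":0,"slide":[0.3,0.15,0],"roll":0},
    {"grip":0,"slide":[0.3,0.15,-2],"roll":0},
    {"grip":0,"slide":[0.3,0.15,-4],"roll":0},
    {"grip":0,"slide":[0.3,0.15,-6],"roll":0},
    {"grip":0,"slide":[0.3,0.15,-7.5],"roll":0},
    {"grip":0,"slide":[0.3,0.15,-9],"roll":0},
    {"grip":0,"slide":[0.3,0.15,-10],"roll":0},
    {"grip":0,"slide":[0.3,0.15,-10.7],"roll":0},
    {"grip":0,"slide":[0.3,0.15,-10.7],"roll":0},
    {"grip":0,"slide":[0.3,0.15,-10.7],"roll":0}
  ]
}}

```text
t: 22.25
position: [0.5606, -0.3081, 0.0864]
tcp_rot: [0.0, 0.693, 0.721, 0.0]
ft_force: [-0.5, 0.5, -0.7]
finger_gap: 0.0855
grip_force: 0.0
```

Emit:
{"method": "carry_out", "body": {
  "commands": [
    {"grip":1,"slide":[0,0,0],"roll":0},
    {"grip":1,"slide":[0,0,0],"roll":0},
    {"grip":1,"slide":[0,0,0],"roll":0},
    {"grip":1,"slide":[0,0,0],"roll":0},
    {"grip":1,"slide":[0,0,0],"roll":0},
    {"grip":1,"slide":[0,0,0],"roll":0},
    {"grip":1,"slide":[0,0,0],"roll":0},
    {"grip":1,"slide":[0,0,0],"roll":0},
    {"grip":1,"slide":[0,0,0],"roll":0},
    {"grip":1,"slide":[0,0,0],"roll":0}
  ]
}}

```text
t: 23.5
position: [0.5604, -0.308, 0.0865]
tcp_rot: [0.0, 0.693, 0.721, 0.0]
ft_force: [-1.0, 1.1, 6.0]
finger_gap: 0.0464
grip_force: 61.0
```

Run:
```python
from h import *
q=r.sense(); print(q["position"],q["finger_gap"],q["grip_force"],q["ft_force"],q["moment"],q["qpos"][6],q["t"])
```

```text
[ 0.56043339 -0.3080353   0.08650067] 0.04637271769726158 61.001489215709626 [-0.97142926  1.10668695  5.96350878] [0.15869192 0.16183573 0.01933697] 0.7375101279812055 23.5
```

The cap is gripped (46.4 mm). I try anticlockwise first, 20°.

Emit:
{"method": "carry_out", "body": {
  "commands": [
    {"grip":1,"slide":[0,0,0],"roll":0.07},
    {"grip":1,"slide":[0,0,0],"roll":0.14},
    {"grip":1,"slide":[0,0,0],"roll":0.21},
    {"grip":1,"slide":[0,0,0],"roll":0.28},
    {"grip":1,"slide":[0,0,0],"roll":0.35},
    {"grip":1,"slide":[0,0,0],"roll":0.35},
    {"grip":1,"slide":[0,0,0],"roll":0.35},
    {"grip":1,"slide":[0,0,0],"roll":0.35},
    {"grip":1,"slide":[0,0,0],"roll":0.35},
    {"grip":1,"slide":[0,0,0],"roll":0.35}
  ]
}}

```text
t: 24.75
position: [0.5599, -0.3083, 0.0866]
tcp_rot: [0.0, 0.558, 0.83, 0.0]
ft_force: [-2.3, 0.9, 7.1]
finger_gap: 0.046
grip_force: 84.0
```

Run:
```python
from h import *
q=r.sense(); print(q["position"],q["tcp_rot"],q["finger_gap"],q["ft_force"],q["moment"],q["joint_torque"][6],q["qpos"][6],q["t"])
```

```text
[ 0.55989489 -0.30832701  0.08664093] [1.04520073e-04 5.58340288e-01 8.29612018e-01 1.04301972e-04] 0.046029635072343596 [-2.31054265  0.94633534  7.1060322 ] [ 0.18912968  0.51084266 -1.08097107] 1.0663851723074913 1.0136100087572233 24.75
```

The moment is -1.1 N m and the grip force has risen, so that is the firm stop: the thread is left-handed. I turn clockwise.

Emit:
{"method": "carry_out", "body": {
  "commands": [
    {"grip":1,"slide":[0,0,0],"roll":-0.1},
    {"grip":1,"slide":[0,0,0],"roll":-0.2},
    {"grip":1,"slide":[0,0,0],"roll":-0.3},
    {"grip":1,"slide":[0,0,0],"roll":-0.4},
    {"grip":1,"slide":[0,0,0],"roll":-0.5},
    {"grip":1,"slide":[0,0,0],"roll":-0.6},
    {"grip":1,"slide":[0,0,0],"roll":-0.7},
    {"grip":1,"slide":[0,0,0],"roll":-0.7},
    {"grip":1,"slide":[0,0,0],"roll":-0.7},
    {"grip":1,"slide":[0,0,0],"roll":-0.7}
  ]
}}

```text
t: 26.0
position: [0.5604, -0.3083, 0.0866]
tcp_rot: [0.0, 0.808, 0.589, 0.0]
ft_force: [-1.8, 0.3, 6.6]
finger_gap: 0.0465
grip_force: 83.4
```

Run:
```python
from h import *
q=r.sense(); print(q["position"],q["tcp_rot"],q["finger_gap"],q["grip_force"],q["ft_force"],q["moment"],q["qpos"][6],q["t"])
```

```text
[ 0.56038368 -0.30825337  0.08655199] [4.06694040e-04 8.08127444e-01 5.89007519e-01 1.06829778e-04] 0.04654270559884658 83.3667891472578 [-1.83805795  0.30983829  6.55035846] [0.14284579 0.25353112 0.00551075] 0.4599805319423772 26.0
```

The moment is now about zero, so it turns freely this way. I continue to a total of about 1.38 rad from the stop.

Emit:
{"method": "carry_out", "body": {
  "commands": [
    {"grip":1,"slide":[0,0,0],"roll":-0.1},
    {"grip":1,"slide":[0,0,0],"roll":-0.2},
    {"grip":1,"slide":[0,0,0],"roll":-0.3},
    {"grip":1,"slide":[0,0,0],"roll":-0.4},
    {"grip":1,"slide":[0,0,0],"roll":-0.5},
    {"grip":1,"slide":[0,0,0],"roll":-0.58},
    {"grip":1,"slide":[0,0,0],"roll":-0.64},
    {"grip":1,"slide":[0,0,0],"roll":-0.68},
    {"grip":1,"slide":[0,0,0],"roll":-0.68},
    {"grip":1,"slide":[0,0,0],"roll":-0.68}
  ]
}}

```text
t: 27.25
position: [0.5605, -0.308, 0.0866]
tcp_rot: [0.0, 0.958, 0.286, 0.0]
ft_force: [-1.8, 0.2, 5.6]
finger_gap: 0.0467
grip_force: 83.3
```

Run:
```python
from h import *
q=r.sense(); print(q["position"],q["tcp_rot"],q["finger_gap"],q["grip_force"],q["ft_force"],q["moment"],q["qpos"][6],q["t"])
```

```text
[ 0.5604967  -0.30797471  0.08655238] [1.78954231e-04 9.58268228e-01 2.85870338e-01 3.47029817e-04] 0.046672291164008 83.3373861014843 [-1.81571444  0.16363673  5.58081759] [ 0.2745353   0.16687573 -0.03787015] -0.081409749024764 27.25
```

Emit:
{"method": "carry_out", "body": {
  "commands": [
    {"grip":1,"slide":[0,0,0.1],"roll":0},
    {"grip":1,"slide":[0,0,0.2],"roll":0},
    {"grip":1,"slide":[0,0,0.3],"roll":0},
    {"grip":1,"slide":[0,0,0.4],"roll":0},
    {"grip":1,"slide":[0,0,0.5],"roll":0},
    {"grip":1,"slide":[0,0,0.6],"roll":0},
    {"grip":1,"slide":[0,0,0.7],"roll":0},
    {"grip":1,"slide":[0,0,0.8],"roll":0},
    {"grip":1,"slide":[0,0,0.9],"roll":0},
    {"grip":1,"slide":[0,0,1],"roll":0}
  ]
}}

```text
t: 28.5
position: [0.5603, -0.3079, 0.096]
tcp_rot: [-0.0, 0.958, 0.286, 0.0]
ft_force: [1.2, -0.3, -1.7]
finger_gap: 0.0467
grip_force: 83.0
```

The force is just the cap's weight, so it's free. I lift another 7.5 cm.

Emit:
{"method": "carry_out", "body": {
  "commands": [
    {"grip":1,"slide":[0,0,0.8],"roll":0},
    {"grip":1,"slide":[0,0,1.8],"roll":0},
    {"grip":1,"slide":[0,0,3],"roll":0},
    {"grip":1,"slide":[0,0,4.2],"roll":0},
    {"grip":1,"slide":[0,0,5.4],"roll":0},
    {"grip":1,"slide":[0,0,6.5],"roll":0},
    {"grip":1,"slide":[0,0,7.2],"roll":0},
    {"grip":1,"slide":[0,0,7.5],"roll":0},
    {"grip":1,"slide":[0,0,7.5],"roll":0},
    {"grip":1,"slide":[0,0,7.5],"roll":0}
  ]
}}

```text
t: 29.75
position: [0.5601, -0.3077, 0.1705]
tcp_rot: [-0.0, 0.958, 0.286, -0.0]
ft_force: [0.4, 0.8, -0.1]
finger_gap: 0.0471
grip_force: 82.9
```

Run:
```python
from h import *
q=r.sense(); print(q["position"],q["finger_gap"],q["grip_force"],q["ft_force"],abs(q["joint_vel"]).max(),q["t"])
s=eyes.read_camera("scene"); w=eyes.read_camera("wrist")
print(proj(s,[[.5605,-.3075,.136],[.5605,-.3075,.221],[.5605,-.3075,.122]]))
print(find("pepper_cap",s),find("pepper_mill",s,5),find("stick",s),find("salt_cap",s))
# dark disc in wrist view vs the grasped view geometry: brightness at raised cap top / neck in scene
im=s["pixels"]; 
for z in(.225,.205,.175,.15,.122,.1): u,v=proj(s,[.5605,-.3075,z])[0].astype(int); print(z,(u,v),im[v-1:v+2,u-1:u+2].mean((0,1)).round())
S=im.astype(int); m=(S[...,2]-S[...,0]>25)&(S[...,2]-S[...,1]>12); m[:, :335]=0;m[:,360:]=0
print([(v,np.where(m[v])[0].tolist()) for v in range(208,245,6)])
```

```text
[ 0.56008462 -0.30773061  0.17045659] 0.04709986765323211 82.94806145131588 [ 0.41427966  0.75955494 -0.05374306] 0.002888928870108534 29.75
[[209.01019428 264.20726559]
 [205.11274668 232.45387061]
 [209.6066141  269.04116288]]
[(0.94, [208.9, 238.9], 372)] [(0.83, [176.2, 212.7], 252), (0.74, [166.6, 272.3], 1178), (0.64, [219.9, 254.9], 932), (0.57, [76.3, 294.6], 1476), (0.17, [353.0, 256.7], 211)] [(0.46, [345.8, 228.5], 76)] [(0.77, [373.8, 174.0], 268)]
0.225 (np.int64(204), np.int64(230)) [21. 22. 26.]
0.205 (np.int64(205), np.int64(238)) [126. 135. 138.]
0.175 (np.int64(207), np.int64(250)) [118. 126. 128.]
0.15 (np.int64(208), np.int64(259)) [ 35.  37. 146.]
0.122 (np.int64(209), np.int64(269)) [25. 30. 36.]
0.1 (np.int64(210), np.int64(276)) [129. 137. 139.]
[(208, []), (214, []), (220, [345, 346, 347, 348]), (226, [346, 347, 348, 349]), (232, [347, 348, 349, 350]), (238, [348, 349, 350, 351]), (244, [])]
```

The scene confirms it. The chrome cap is held with its centre at (209,239), about 8.4 cm above its seat. The neck below is open and dark at (209,269), and the stick stands in the vial. I hand in.

```bash
python3 -c "
from rig import r
print(r.job_done())"
```

```text
the job is handed in; nothing more can be done
None
```

I handed the job in with the cinnamon stick fully down in the open vial and the pepper mill's cap (left-handed thread) held about 8.4 cm above its seat; the salt mill and everything else were left alone, and no verdict came back.

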